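# Unhook the dough scraper and stand it in its holder

### The job

Take the dough scraper off the barbed hook of its stand: draw it out to the upturned tip, then raise it, tilt it and back it over the barb, feeling your way so that the hook is never forced. Then stand the scraper blade-down in the narrow steel trough, all the way to the bottom, and let go. Leave the other things where they are.

Things in the scene. Friction and masses are not known exactly. Their poses are not given: they have to be found in the camera images.
- stand: Fixed grey hook stand. Origin: on the table under the centre of its upright block (block 40 x 36 mm, 153 mm tall; foot 160 x 120 x 12 mm, from x = -60 to +100 mm). +x: the way the steel hook points; z up. The hook does not give; more than 12 N between scraper and stand or hook counts as forcing it.
- bar_root (a point): Where the hook's level flat bar leaves the block: middle of its top face (140 mm above the table), stand's axes. Bar 10 mm wide (y), 6 mm tall. It is clamped at an unmeasured depth: its elbow, where the upturned tip starts, is 45 to 85 mm from here along +x and must be felt or seen. A scraper held upright, raised 5 mm from hanging, meets the tip with its plate's middle 1.6 mm short of the elbow.
- scraper_grip (a point): Centre of the scraper's wooden grip. The scraper starts hanging by its window on the bar, blade down. Its axes: z from blade up to grip, x normal to the plate (roughly along the hook, either face alike), y along the grip. Grip 16 (x) x 100 (y) x 34 (z) mm; below it, in the plane x = 0, a 3 mm steel plate, neck 74 mm wide, then window, then blade 110 mm wide. 0.15 to 0.3 kg.
- scraper_window (a point): Centre of the scraper's window, 26 mm wide (y) and 17 mm high: upper edge 8.5 mm above, lower edge 8.5 mm below; 55.5 mm below the grip's centre. Tip of the hook, from the elbow (a outwards, c up from the bar's top, mm): 5 mm thick, centre line from a=0, c=-3 to a=8, c=22; there a barb 3.5 mm thick comes back to a=2, c=17.
- scraper_edge (a point): Middle of the lower blade edge, 125 mm below the grip's centre. To pass the barb the plate must lean 36 to 42 degrees, grip towards the block, blade swinging outwards; below about 20 degrees it cannot pass. At 39 degrees the play is about 1.5 mm each way.
- scraper: The scraper itself: same point and axes as its lower blade edge
- holder: Fixed dark steel trough, the scraper's holder. Origin: on the table under its centre; z up; long direction y. Open at the top; inside 22 mm (x) x 130 mm (y); inner floor 10 mm and rim 52 mm above the table; foot plate 90 x 160 x 6 mm
- tin: Bystander: empty dark loaf tin 190 x 100 x 75 mm, origin under its centre
- jar: Bystander: closed glass jar, 70 mm across, 100 mm tall, origin under its centre
- brush: Bystander: pastry brush lying on the table, origin under its middle

How it is judged:
By the outcome, as a careful person would: the job done as asked, in the order asked, and still so for the second after the job is handed in, with the robot touching nothing.
It also fails if it takes over 67 s, if anything falls off the work surface, if the arm or the gripper's body presses on something with over 40 N, if the wrist force passes 120 N, or if a joint passes its speed limit or range.

### The arm

A 6-joint arm with a two-finger parallel gripper is mounted at the origin on the work surface. World frame = base frame: x ahead of the robot, y to its left, z up, the work surface at z = 0. Lengths are in mm, angles in degrees, forces in N, time in s.
With the tool pointing down it reaches from about 300 to 850 mm from the base axis. Payload 4.2 kg.
Tool frame: the origin (TCP) lies at the centre of the arm's flange, where the gripper is bolted on; the fingertips stand 191 mm ahead of it and the grasp point (between the pads) lies 172 mm ahead of it; y points along the fingers, x is the direction in which the jaws open and shut, and the axes are right-handed (so a half turn about y gives the same grasp; the last joint's range is limited). The gripper opens to 91 mm and grips with 3 to 60 N. Pads are 32 mm wide; open, the fingers measure 118 mm over their backs; the gripper's body (76 mm by 178 mm) begins 60 mm behind the grasp point.
Start: joints at [75.459, 18.312, 89.639, -0, 72.044, -1.146], TCP at [133.21, 559.355, 404.776] pointing down, gripper open.
Joint ranges: [-177.97, 177.97], [-48.28, 115.42], [12.27, 149.76], [-77.06, 257.06], [2.81, 150.46], [-146.56, 146.56]. Speed limits (degrees/s): [147.25, 147.25, 180, 180, 180, 180].

### API

Orientations are given as [roll, pitch, yaw] about the fixed x, y, z axes, in that order (R = Rz(yaw) Ry(pitch) Rx(roll)).
In Python, from workcell import env gives the robot as it stands.
- The arm moves only by the tool carry_out, never from a script. Its argument "increments" is a list of rows, each a list of 3 entries, a list of its own where there are three numbers: the turn, a rotation vector about the tool's x, y, z in rad, then the shift along the tool's x, y, z in mm, then the closure, from 0 (fully open) to 1 (shut). In form: [[[wx, wy, wz], [dx, dy, dz], claw], ...]. A call has 1 to 10 rows; each row is the pose to reach, as a shift and turn from the pose commanded when the call began, along the tool's axes at that moment; what a row does not reach only later rows make up. A row lasts 1/12 s, in which the tool goes at most 41.7 mm and 7.16 degrees, less where a joint would pass 70% of its speed; a pose out of reach is approached as far as the arm can. A call with a gripper value outside its range is refused whole. The fingers move at their own pace and stop on an object; "force" is the grip in N (left out, the last holds). Time passes only in rows, so rows that repeat a pose let the fingers close. It gives the time, the measured TCP pose, the force and the opening at its end, in the units of the state.
- env.state(): the state, without advancing time (a new reading comes with each control period).
- env.grab_frame(name): name is "scene" or "top"; returns a dict with "frame" (420x560x3 uint8, blue, green, red), "z_map" (420x560 float32, mm along the optical axis (not along the pixel's ray), 0 where there is no reading), "camera_matrix" (3x3 intrinsics, pixels), "rvec" (rotation vector, rad) and "tvec" (3), from world to camera coordinates, as OpenCV has them. Camera axes: x right, y down, z forward; pixel columns grow to the right and rows downward; lengths in mm; the calibration is good to about 2 mm. A picture is of the moment at which its call begins.
- env.job_done(): hands the job in, once; it reports no verdict.
The state is a dict: "time_s": time; "qpos": joint angles; "qvel": joint speeds; "effort": joint torques, N m; "ee_pos": TCP position; "ee_rot": TCP orientation; "force": force on the tool from outside, world axes, zero at the start; "torque": the same for the moment, N m; "gripper_width": finger opening in mm.
Only numpy, scipy, OpenCV 4.12 (cv2) and the standard library are available. Lean on these libraries where they do the work, as an engineer would, in place of code of your own. Each camera call takes 0.05 s, during which the arm holds its last target. There are 200 camera calls.

## Working session

There is one attempt and no reset: what is moved stays moved. The work goes in short steps, Python scripts to look and compute and a tool call to move; the robot and the scene stay as the last step left them, time stands still between calls to the robot, and variables do not carry over. Pictures are saved under pics/ and viewed, about 8 in all and at most 12, crops included, and the job is handed in when it is done.

Besides the shell and the picture viewer there is one more tool, called after "Call:" by a JSON object that holds its "api" and its "payload", one argument or row to a line. carry_out: Moves the arm, as the interface text tells. Its arguments: {"type":"object","properties":{"increments":{"type":"array","items":{"type":"array"}},"force":{"type":"number"}},"required":["increments"]}

```bash
mkdir -p pics; ls; python3 - <<'E'
from workcell import env
import cv2,numpy as np
for n in("scene","top"):
    d=env.grab_frame(n); cv2.imwrite(f"pics/{n}0.png",d["frame"]); np.savez(f"{n}0.npz",**d)
    R=cv2.Rodrigues(np.array(d["rvec"],float))[0]; print(n,d["camera_matrix"],(-R.T@np.array(d["tvec"]).reshape(3)).round(1),R.round(3).tolist())
print(env.state())
E
```

```text
pics
scene [[473.47429379   0.         280.33164284]
 [  0.         473.47429379 205.5746907 ]
 [  0.           0.           1.        ]] [1753.  -230.6 1050.1] [[0.215, 0.976, -0.017], [0.589, -0.144, -0.795], [-0.779, 0.161, -0.606]]
top [[421.5966691    0.         291.40351097]
 [  0.         421.5966691  204.84984364]
 [  0.           0.           1.        ]] [ 372.3   14.5 1173.5] [[0.013, -0.999, 0.034], [-0.985, -0.018, -0.171], [0.172, -0.032, -0.985]]
{'time_s': 0.1, 'qpos': array([ 7.54575097e+01,  1.83453623e+01,  8.96992545e+01, -9.65948763e-04,
        7.20455248e+01, -1.14566733e+00]), 'qvel': array([-0.00557482,  0.02780701, -0.16463528, -0.02542676, -0.10331454,
       -0.04691761]), 'effort': array([ 1.05186828e-03, -4.13332415e+01, -2.32510793e+01,  7.28860823e-02,
        4.22318245e-02, -7.37292612e-05]), 'ee_pos': array([133.18213893, 559.19575749, 404.03145302]), 'ee_rot': array([-89.99911593,   0.09014189,  76.60347622]), 'force': array([-0.06418628, -0.13322564,  0.1581868 ]), 'torque': array([-0.04155064,  0.03328871, -0.00274219]), 'gripper_width': 91.1116123132012}
```

View pics/scene0.png

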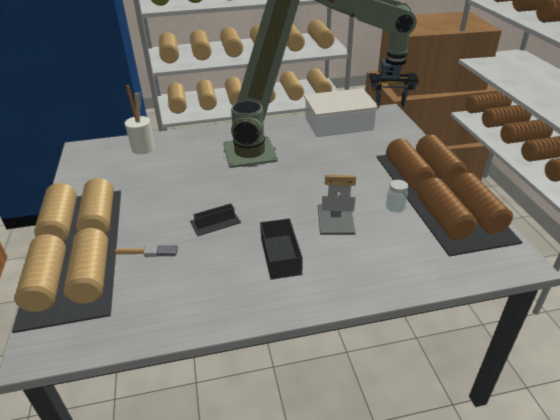

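View pics/top0.png

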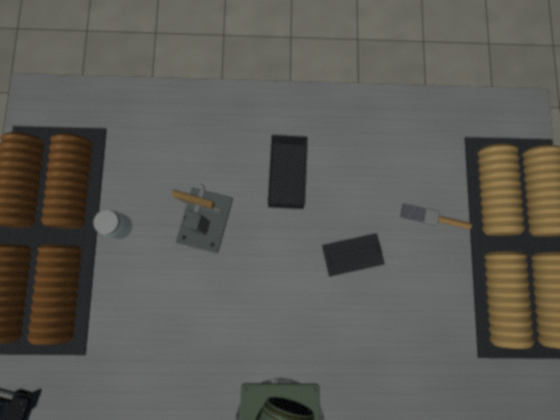

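```bash
cat > h.py <<'E'
import cv2,numpy as np
def load(n):
    d=dict(np.load(n)); d["R"]=cv2.Rodrigues(d["rvec"].astype(float))[0]; d["C"]=-d["R"].T@d["tvec"].reshape(3); return d
def ray(d,uv):
    uv=np.atleast_2d(uv).astype(float); p=np.c_[uv,np.ones(len(uv))]@np.linalg.inv(d["camera_matrix"]).T
    return p@d["R"]
def plane(d,uv,z):
    r=ray(d,uv); return d["C"]+r*((z-d["C"][2])/r[:,2:])
def cloud(d):
    h,w=d["z_map"].shape; v,u=np.mgrid[:h,:w]
    r=ray(d,np.c_[u.ravel(),v.ravel()]); P=d["C"]+r*d["z_map"].reshape(-1,1); return P.reshape(h,w,3)
E
python3 - <<'E'
from h import *
for n,(x0,y0,w,h) in (("scene",(310,165,60,75)),("top",(160,175,90,85))):
    d=load(n+"0.npz"); c=d["frame"][y0:y0+h,x0:x0+w]
    if n=="scene": a=cv2.resize(c,None,fx=7,fy=7,interpolation=cv2.INTER_CUBIC)
    else: b=cv2.resize(c,None,fx=4.1,fy=4.1,interpolation=cv2.INTER_CUBIC)
H=max(a.shape[0],b.shape[0]); f=lambda i:cv2.copyMakeBorder(i,0,H-i.shape[0],0,0,cv2.BORDER_CONSTANT)
cv2.imwrite("pics/crop1.png",np.hstack([f(a),f(b)]))
for n in("scene","top"):
    d=load(n+"0.npz"); P=cloud(d); hsv=cv2.cvtColor(d["frame"],cv2.COLOR_BGR2HSV)
    X,Y,Z=np.moveaxis(P,2,0); v=d["z_map"]>0
    print(n,"table z",np.median(Z[v&(abs(X-450)<60)&(abs(Y-60)<60)]) )
    m=(v&(Z>20)&(X>330)&(X<800)&(Y>-300)&(Y<420)).astype(np.uint8)
    k,l,s,c=cv2.connectedComponentsWithStats(m)
    for i in range(1,k):
        if s[i,4]>25: q=P[l==i]; print(s[i],q.min(0).round(),q.max(0).round(),np.median(q,0).round(1))
    w=(v&(hsv[...,0]>8)&(hsv[...,0]<25)&(hsv[...,1]>90)&(Z>100)&(X>400)&(X<700)&(abs(Y-230)<120))
    q=P[w]; print("grip",w.sum(),q.min(0).round(1),q.max(0).round(1),np.median(q,0))
E
```

```text
scene table z -2.149837172354637
[ 322  174   35   43 1121] [524. 160.  20.] [602. 267. 210.] [557.3 213.6 127.4]
[387 190   5  18  60] [495. 413.  20.] [530. 420.  80.] [514.9 417.4  51.8]
[194 203  41  23 509] [ 411. -265.   20.] [ 476. -124.   57.] [ 448.1 -194.6   42. ]
[ 260  218   43   57 1133] [565. -62.  20.] [766.  44.  80.] [690.5  -6.6  52.4]
grip 265 [539.9 169.3 171.4] [576.1 259.6 208. ] [560.79709699 211.68574018 193.06854907]
top table z 1.3322929765122353
[268 134  40  74 745] [566. -61.  20.] [760.  42.  84.] [686.9 -13.4  66.9]
[172 183  51  52 986] [488. 160.  20.] [608. 266. 211.] [539.7 211.2 154.1]
[121 217  10  15 114] [492. 414.  20.] [526. 420.  80.] [508.5 416.8  53.8]
[329 242  54  23 238] [ 412. -265.   20.] [ 471. -125.   59.] [ 443.  -197.9   52.3]
grip 280 [534.5 165.6 178.1] [569.7 259.  210.9] [551.30619564 211.87850437 204.46840134]
```

View pics/crop1.png

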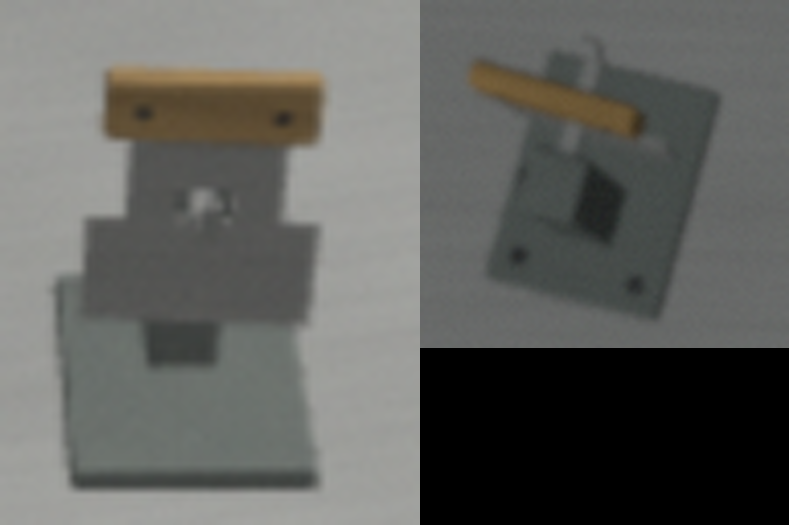

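```bash
python3 - <<'E'
from h import *
for n in("top","scene"):
    d=load(n+"0.npz"); P=cloud(d); X,Y,Z=np.moveaxis(P,2,0); v=d["z_map"]>0
    t=v&(abs(X-450)<60)&(abs(Y-60)<60); print(n,"table",np.median(Z[t]).round(2),"noise",Z[t].std().round(2)); Z0=np.median(Z[t])
    Zc=Z-Z0
    reg=v&(X>400)&(X<700)&(Y>120)&(Y<320)
    f=reg&(Zc>6); k,l,s,c=cv2.connectedComponentsWithStats(f.astype(np.uint8)); f=l==(1+s[1:,4].argmax())
    foot=f&(Zc<18); r=cv2.minAreaRect(P[foot][:,:2].astype(np.float32)); print(" foot",foot.sum(),r)
    cn=max(cv2.findContours(f.astype(np.uint8),cv2.RETR_EXTERNAL,2)[0],key=cv2.contourArea)
    hull=P[foot]; 
    hsv=cv2.cvtColor(d["frame"],cv2.COLOR_BGR2HSV)
    bt=reg&(abs(Zc-153)<4)&(hsv[...,1]<70); q=P[bt]
    print(" block top",bt.sum(),q.mean(0).round(1),cv2.minAreaRect(q[:,:2].astype(np.float32)))
    g=reg&(hsv[...,0]>8)&(hsv[...,0]<25)&(hsv[...,1]>90)&(Zc>150)
    uv=np.argwhere(g)[:,::-1].astype(np.float32)
    gt=g&(abs(Zc-204)<4); q=P[gt]; print(" grip top",gt.sum(),q.mean(0).round(1),cv2.minAreaRect(q[:,:2].astype(np.float32)))
    if n=="top": print(" grip px rect",cv2.minAreaRect(uv),plane(d,[cv2.minAreaRect(uv)[0]],200))
    hk=reg&(abs(Zc-150)<18)&(hsv[...,1]<70)&~bt; q=P[hk]; print(" hookpts\n",np.c_[np.argwhere(hk)[:,::-1],q.round(0)][:40].tolist() if n=="top" else hk.sum())
    # trough
    r2=v&(X>380)&(X<520)&(Y>-290)&(Y<-100)
    rim=r2&(abs(Zc-52)<6); q=P[rim]; print(" rim",rim.sum(),cv2.minAreaRect(q[:,:2].astype(np.float32)))
    dk=r2&(hsv[...,2]<75); uv=np.argwhere(dk)[:,::-1].astype(np.float32); k,l,s,c=cv2.connectedComponentsWithStats(dk.astype(np.uint8)); dk=l==(1+s[1:,4].argmax()); q=P[dk&(Zc<12)]; print(" trough foot",dk.sum(),cv2.minAreaRect(q[:,:2].astype(np.float32)))
E
```

```text
top table 1.33 noise 2.23
 foot 1681 ((530.5734252929688, 216.976806640625), (121.32929992675781, 160.6775665283203), 77.2265625)
 block top 234 [511.4 221.3 154.1] ((540.8616943359375, 215.0606231689453), (35.393096923828125, 100.95403289794922), 77.67472839355469)
 grip top 228 [552.4 212.2 205. ] ((552.8596801757812, 212.84600830078125), (96.38500213623047, 13.562824249267578), 74.05628204345703)
 grip px rect ((192.8918914794922, 198.85137939453125), (42.6424560546875, 6.98453950881958), 17.10272979736328) [[552.26640317 213.22638647 200.        ]]
 hookpts
 [[200.0, 183.0, 599.0, 206.0, 161.0], [200.0, 184.0, 595.0, 205.0, 167.0], [201.0, 184.0, 596.0, 203.0, 166.0], [202.0, 184.0, 596.0, 201.0, 163.0], [203.0, 184.0, 597.0, 199.0, 160.0], [200.0, 185.0, 595.0, 206.0, 159.0], [201.0, 185.0, 593.0, 202.0, 166.0], [202.0, 185.0, 594.0, 201.0, 163.0], [203.0, 185.0, 594.0, 198.0, 164.0], [200.0, 186.0, 591.0, 205.0, 162.0], [201.0, 186.0, 591.0, 203.0, 165.0], [202.0, 186.0, 591.0, 201.0, 162.0], [203.0, 186.0, 592.0, 198.0, 162.0], [201.0, 187.0, 589.0, 203.0, 161.0], [202.0, 187.
[... 1138 characters left out ...]
5, 160.64295959472656), 12.9917631149292)
scene table -2.15 noise 367.12
 foot 741 ((503.219970703125, 232.70843505859375), (141.76620483398438, 233.38446044921875), 76.81973266601562)
 block top 46 [562.3 211.2 151.4] ((559.770263671875, 208.91513061523438), (60.146873474121094, 55.37855529785156), 35.600406646728516)
 grip top 85 [559.5 213.5 202.2] ((559.5287475585938, 214.23397827148438), (92.40433502197266, 17.73114013671875), 72.67009735107422)
 hookpts
 169
 rim 218 ((442.7312316894531, -195.24537658691406), (41.34363555908203, 138.64666748046875), 12.609048843383789)
 trough foot 923 ((459.280517578125, -195.74740600585938), (165.57220458984375, 82.88411712646484), 89.14224243164062)
```

```bash
cat > geo.py <<'E'
import numpy as np
def seg(p,q,h,ext=0):
    p,q=np.array(p,float),np.array(q,float); e=(q-p)/np.linalg.norm(q-p); n=np.array([-e[1],e[0]])*h; q=q+e*ext
    c=[p+n,q+n,q-n,p-n]; return np.vstack([np.linspace(c[i],c[(i+1)%4],80) for i in range(4)])
HOOK=np.vstack([seg((-60,-3),(2.5,-3),3),seg((0,-3),(8,22),2.5),seg((8,22),(2,17),1.75)])
def clr(a,c,th):
    "clearance of the plate, window centre at (a,c), leaning th deg (grip to -a)"
    r=np.radians(th); d=np.array([-np.sin(r),np.cos(r)]); n=np.array([np.cos(r),np.sin(r)])
    q=HOOK-[a,c]; u=q@n; w=q@d; du=abs(u)-1.5; dw=8.5-abs(w)
    # outside distance to slab |u|<1.5,|w|>8.5
    o=np.hypot(np.maximum(du,0),np.maximum(dw,0)); i=np.maximum(du,dw)
    return np.where(i>0,o,i).min()
E
python3 - <<'E'
from geo import *
print("upright raised 5:",[(a,round(clr(a,-3.5,0),2)) for a in(-3,-2,-1.6,-1.4,-1)])
for th in (36,39,42):
    r=np.radians(th); d=np.array([-np.sin(r),np.cos(r)]); n=np.array([np.cos(r),np.sin(r)])
    print(th)
    for s in range(-12,26,2):
        T=np.arange(-10,20,.25); C=np.array([clr(*(s*n+t*d),th) for t in T]); k=C.argmax(); f=T[C>0]
        print(s,"best t",T[k],"clr",C[k].round(2),"a,c",(s*n+T[k]*d).round(1),"range",(f.min(),f.max()) if len(f) else None)
print("raised, tilt at (a,c):")
for a in(-12,-10,-8,-6):
  for th in range(0,45,5):
    T=np.arange(-8.5,12,.25); C=np.array([clr(a,c,th) for c in T]);k=C.argmax(); print(a,th,T[k],C[k].round(2),end=" | ")
  print()
E
```

```text
upright raised 5: [(-3, np.float64(1.37)), (-2, np.float64(0.44)), (-1.6, np.float64(0.05)), (-1.4, np.float64(-0.05)), (-1, np.float64(-0.36))]
36
-12 best t 5.0 clr 2.99 a,c [-12.6  -3. ] range (np.float64(1.25), np.float64(9.0))
-10 best t 3.5 clr 2.95 a,c [-10.1  -3. ] range (np.float64(0.0), np.float64(7.25))
-8 best t 2.0 clr 2.92 a,c [-7.6 -3.1] range (np.float64(-1.5), np.float64(5.75))
-6 best t 0.75 clr 2.91 a,c [-5.3 -2.9] range (np.float64(-3.25), np.float64(4.5))
-4 best t -0.75 clr 3.06 a,c [-2.8 -3. ] range (np.float64(-4.75), np.float64(3.0))
-2 best t -1.5 clr 3.61 a,c [-0.7 -2.4] range (np.float64(-6.0), np.float64(2.0))
0 best t -1.25 clr 3.37 a,c [ 0.7 -1. ] range (np.float64(-5.5), np.float64(2.0))
2 best t -0.25 clr 3.0 a,c [1.8 1. ] range (np.float64(-3.75), np.float64(4.5))
4 best t 1.75 clr 3.43 a,c [2.2 3.8] range (np.float64(-2.5), np.float64(6.0))
6 best t 3.25 clr 3.46 a,c [2.9 6.2] range (np.float64(-1.0), np.float64(7.5))
8 best t 6.5 clr 2.04 a,c [ 2.7 10. ] range (np.float64(0.5), np.float64(9.0))
10 best t 8.0 clr 2.02 a,c [ 3.4 12.3] range (np.float
[... 3726 characters left out ...]
0), np.float64(19.75))
raised, tilt at (a,c):
-12 0 -3.0 5.5 | -12 5 -3.0 5.34 | -12 10 -3.0 5.11 | -12 15 -3.0 4.82 | -12 20 -3.0 4.48 | -12 25 -3.0 4.07 | -12 30 -3.0 3.62 | -12 35 -3.0 3.1 | -12 40 -3.0 2.55 | 
-10 0 -3.0 5.5 | -10 5 -3.0 5.34 | -10 10 -3.0 5.11 | -10 15 -3.0 4.82 | -10 20 -3.0 4.48 | -10 25 -3.0 4.07 | -10 30 -3.0 3.61 | -10 35 -3.0 3.1 | -10 40 -3.0 2.55 | 
-8 0 -3.0 5.5 | -8 5 -3.0 5.34 | -8 10 -3.0 5.11 | -8 15 -3.0 4.82 | -8 20 -3.0 4.48 | -8 25 -3.0 4.07 | -8 30 -3.0 3.62 | -8 35 -3.0 3.1 | -8 40 -3.0 2.55 | 
-6 0 -2.25 4.61 | -6 5 -3.0 5.12 | -6 10 -3.0 5.11 | -6 15 -3.0 4.82 | -6 20 -3.0 4.48 | -6 25 -3.0 4.07 | -6 30 -3.0 3.62 | -6 35 -3.0 3.1 | -6 40 -3.0 2.55 |
```

```bash
cat > mv.py <<'E'
# target pose -> row; keeps the commanded pose in cmd.npz
import numpy as np,sys
from scipy.spatial.transform import Rotation as Ro
def orient(yaw,lean=0): return Ro.from_euler('ZYX',[yaw,-lean,0],degrees=True)*Ro.from_euler('x',-90,degrees=True)
def cmd():
    try: d=np.load("cmd.npz"); return d["p"],Ro.from_quat(d["q"])
    except FileNotFoundError: return np.array([133.21,559.355,404.776]),orient(76.605)
def row(p,R,save=True,nd=1):
    p0,R0=cmd(); w=(R0.inv()*R).as_rotvec().round(3); s=R0.inv().apply(np.array(p)-p0).round(nd)
    print([w.tolist(),s.tolist()])
    if save: np.savez("cmd.npz",p=p0+R0.apply(s),q=(R0*Ro.from_rotvec(w)).as_quat())
E
python3 - <<'E'
from mv import *
p0,R0=cmd()
row([300,450,480],orient(30),True)
row([552.6,212.7,440],orient(-16),True)
E
```

```text
[[-0.0, 0.813, -0.0], [-67.7, -75.2, -187.6]]
[[0.0, 0.803, -0.0], [99.9, 40.0, -331.9]]
```

Call:
{"api": "carry_out", "payload": {
  "increments": [
    [[0,0.813,0],[-67.7,-75.2,-187.6],0],
    [[0,0.813,0],[-67.7,-75.2,-187.6],0],
    [[0,0.813,0],[-67.7,-75.2,-187.6],0],
    [[0,0.813,0],[-67.7,-75.2,-187.6],0],
    [[0,0.813,0],[-67.7,-75.2,-187.6],0],
    [[0,0.813,0],[-67.7,-75.2,-187.6],0],
    [[0,0.813,0],[-67.7,-75.2,-187.6],0],
    [[0,0.813,0],[-67.7,-75.2,-187.6],0],
    [[0,0.813,0],[-67.7,-75.2,-187.6],0],
    [[0,0.813,0],[-67.7,-75.2,-187.6],0]
  ]
}}

```text
time_s: 0.93
ee_pos: [299.7, 450.2, 479.5]
ee_rot: [-90.0, 0.1, 30.1]
force: [0.1, -0.4, -0.2]
gripper_width: 91.4
```

Call:
{"api": "carry_out", "payload": {
  "increments": [
    [[0,0.803,0],[99.9,40,-331.9],0],
    [[0,0.803,0],[99.9,40,-331.9],0],
    [[0,0.803,0],[99.9,40,-331.9],0],
    [[0,0.803,0],[99.9,40,-331.9],0],
    [[0,0.803,0],[99.9,40,-331.9],0],
    [[0,0.803,0],[99.9,40,-331.9],0],
    [[0,0.803,0],[99.9,40,-331.9],0],
    [[0,0.803,0],[99.9,40,-331.9],0],
    [[0,0.803,0],[99.9,40,-331.9],0],
    [[0,0.803,0],[99.9,40,-331.9],0]
  ]
}}

```text
time_s: 1.77
ee_pos: [554.6, 210.8, 438.4]
ee_rot: [-90.1, 0.1, -16.1]
force: [-0.0, 0.6, -0.2]
gripper_width: 91.2
```

```bash
python3 - <<'E'
from mv import *
row([552.6,212.7,390],orient(-16))
E
```

```text
[[0.0, 0.0, -0.0], [0.0, 50.0, 0.0]]
```

Call:
{"api": "carry_out", "payload": {
  "increments": [
    [[0,0,0],[0,20,0],0],
    [[0,0,0],[0,50,0],0],
    [[0,0,0],[0,50,0],0],
    [[0,0,0],[0,50,0],0],
    [[0,0,0],[0,50,0],0]
  ]
}}

```text
time_s: 2.18
ee_pos: [552.3, 213.8, 391.3]
ee_rot: [-89.9, -0.1, -15.9]
force: [0.9, 0.6, 0.3]
gripper_width: 91.1
```

```bash
python3 - <<'E'
from workcell import env
import cv2,numpy as np
s=env.state(); print(s['ee_pos'],s['ee_rot'],s['force'])
a=[]
for n,(x0,y0) in (("scene",(305,130)),("top",(150,150))):
    d=env.grab_frame(n); np.savez(f"{n}1.npz",**d); a.append(cv2.resize(d["frame"][y0:y0+100,x0:x0+70],None,fx=5.6,fy=5.6,interpolation=cv2.INTER_CUBIC))
cv2.imwrite("pics/c2.png",np.hstack(a))
s=env.state(); print(s['ee_pos'],s['ee_rot'],s['force'])
E
```

```text
[552.25277639 213.8496743  391.3287126 ] [-8.99249251e+01 -6.18618391e-02 -1.58754602e+01] [0.90844625 0.63559171 0.32997741]
[552.57184661 213.47236598 391.94964468] [-89.87219485  -0.15123896 -15.91545799] [-0.23579853  0.3867831  -1.06577204]
```

View pics/c2.png

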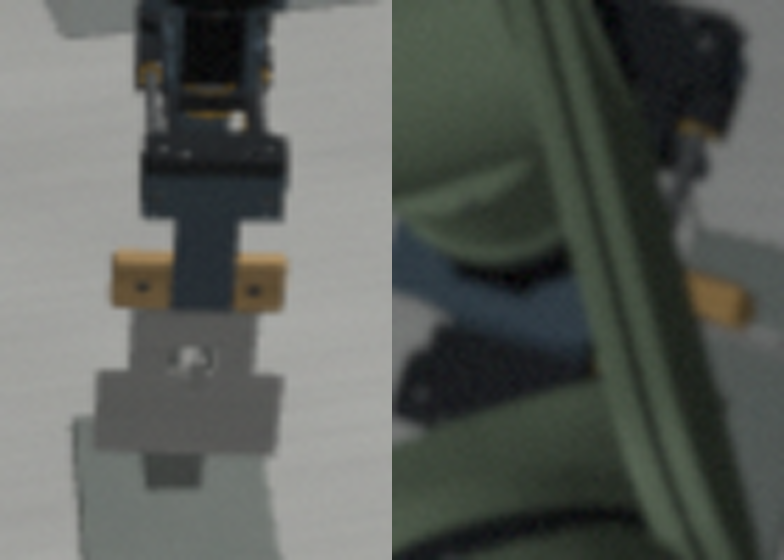

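Call:
{"api": "carry_out", "payload": {
  "increments": [
    [[0,0,0],[0,13,0],0],
    [[0,0,0],[0,26,0],0],
    [[0,0,0],[0,26,0],0],
    [[0,0,0],[0,26,0],0],
    [[0,0,0],[0,26,0],0],
    [[0,0,0],[0,26,0],0],
    [[0,0,0],[0,26,0],0],
    [[0,0,0],[0,26,0],0],
    [[0,0,0],[0,26,0],0],
    [[0,0,0],[0,26,0],0]
  ]
}}

```text
time_s: 3.12
ee_pos: [552.6, 212.6, 364.2]
ee_rot: [-90.0, -0.0, -16.0]
force: [0.2, -0.4, -0.3]
gripper_width: 91.0
```

Call:
{"api": "carry_out", "payload": {
  "increments": [
    [[0,0,0],[0,0,0],0],
    [[0,0,0],[0,0,0],0]
  ]
}}

```text
time_s: 3.28
ee_pos: [552.6, 212.6, 364.0]
ee_rot: [-90.0, -0.0, -16.0]
force: [-0.3, -0.1, 0.1]
gripper_width: 91.1
```

Call:
{"api": "carry_out", "payload": {
  "increments": [
    [[0,0,0],[0,0,0],0],
    [[0,0,0],[0,0,0],0]
  ]
}}

```text
time_s: 3.45
ee_pos: [552.6, 212.6, 363.9]
ee_rot: [-90.0, 0.0, -16.0]
force: [-1.3, 0.6, -0.3]
gripper_width: 91.2
```

Call:
{"api": "carry_out", "payload": {
  "increments": [
    [[0,0,0],[0,0,0],0.7],
    [[0,0,0],[0,0,0],0.75],
    [[0,0,0],[0,0,0],0.8],
    [[0,0,0],[0,0,0],0.85],
    [[0,0,0],[0,0,0],0.9],
    [[0,0,0],[0,0,0],1],
    [[0,0,0],[0,0,0],1],
    [[0,0,0],[0,0,0],1],
    [[0,0,0],[0,0,0],1],
    [[0,0,0],[0,0,0],1]
  ],
  "force": 30
}}

```text
time_s: 4.28
ee_pos: [552.6, 212.6, 363.9]
ee_rot: [-90.0, -0.0, -16.0]
force: [-0.1, -0.7, -0.9]
gripper_width: 27.4
```

Call:
{"api": "carry_out", "payload": {
  "increments": [
    [[0,0,0],[0,0,0],1],
    [[0,0,0],[0,0,0],1],
    [[0,0,0],[0,0,0],1]
  ]
}}

```text
time_s: 4.53
ee_pos: [552.6, 212.7, 363.9]
ee_rot: [-90.0, -0.0, -16.0]
force: [0.4, -0.3, -0.5]
gripper_width: 15.7
```

```bash
cat >> mv.py <<'E'
YAW=-12.8; ROOT=np.array([530.6,217.,140.]); HX=Ro.from_euler('z',YAW,degrees=True)
L=232.4  # TCP to window centre along tool y
def win(l,c,lean=0,lat=0,**k):
    "window centre at l along the bar from its root, c above the bar's top, leaning"
    R=orient(YAW,lean); w=ROOT+HX.apply([l,lat,c]); row(w-R.apply([0,L,0]),R,**k)
def where(p): return HX.inv().apply(np.array(p)-ROOT)
E
python3 - <<'E'
import mv
from mv import *
p0,R0=cmd(); row([552.6,212.7,363.9],orient(-16),save=False)
R=orient(-16); np.savez("cmd.npz",p=[552.6,212.7,364.0],q=R.as_quat())
win(22.4,-3.4); win(50,-3.4)
E
```

```text
[[0.0, 0.0, -0.0], [0.0, 26.1, 0.0]]
[[0.0, -0.056, 0.0], [0.0, -5.0, -0.7]]
[[-0.0, 0.0, 0.0], [27.6, 0.0, 0.0]]
```

Call:
{"api": "carry_out", "payload": {
  "increments": [
    [[0,0,0],[0,-1.5,0],1],
    [[0,0,0],[0,-3,0],1],
    [[0,0,0],[0,-5,0],1],
    [[0,-0.028,0],[0,-5,-0.4],1],
    [[0,-0.056,0],[0,-5,-0.7],1],
    [[0,-0.056,0],[0,-5,-0.7],1],
    [[0,-0.056,0],[0,-5,-0.7],1],
    [[0,-0.056,0],[0,-5,-0.7],1]
  ]
}}

```text
time_s: 5.2
ee_pos: [552.4, 212.0, 368.9]
ee_rot: [-90.0, 0.0, -12.8]
force: [0.0, -0.2, -2.2]
gripper_width: 15.8
```

Call:
{"api": "carry_out", "payload": {
  "increments": [
    [[0,0,0],[3,0,0],1],
    [[0,0,0],[7,0,0],1],
    [[0,0,0],[11,0,0],1],
    [[0,0,0],[15,0,0],1],
    [[0,0,0],[19,0,0],1],
    [[0,0,0],[23,0,0],1],
    [[0,0,0],[26,0,0],1],
    [[0,0,0],[27.6,0,0],1],
    [[0,0,0],[27.6,0,0],1],
    [[0,0,0],[27.6,0,0],1]
  ]
}}

```text
time_s: 6.03
ee_pos: [579.3, 205.9, 368.9]
ee_rot: [-90.0, 0.0, -12.8]
force: [0.1, -0.6, -2.1]
gripper_width: 16.2
```

Call:
{"api": "carry_out", "payload": {
  "increments": [
    [[0,0,0],[0,0,0],1],
    [[0,0,0],[0,0,0],1],
    [[0,0,0],[0,0,0],1],
    [[0,0,0],[0,0,0],1]
  ]
}}

```text
time_s: 6.37
ee_pos: [579.2, 205.9, 369.0]
ee_rot: [-90.0, -0.0, -12.8]
force: [0.1, 0.5, -3.3]
gripper_width: 16.2
```

Call:
{"api": "carry_out", "payload": {
  "increments": [
    [[0,0,0],[1,0,0],1],
    [[0,0,0],[2,0,0],1],
    [[0,0,0],[3,0,0],1],
    [[0,0,0],[3,0,0],1],
    [[0,0,0],[3,0,0],1],
    [[0,0,0],[3,0,0],1]
  ]
}}

```text
time_s: 6.87
ee_pos: [582.2, 205.2, 368.9]
ee_rot: [-90.0, 0.0, -12.8]
force: [1.1, 0.5, -3.3]
gripper_width: 15.8
```

Call:
{"api": "carry_out", "payload": {
  "increments": [
    [[0,0,0],[0.3,0,0],1],
    [[0,0,0],[0.6,0,0],1],
    [[0,0,0],[0.6,0,0],1],
    [[0,0,0],[0.6,0,0],1]
  ]
}}

```text
time_s: 7.2
ee_pos: [582.8, 205.1, 369.0]
ee_rot: [-90.0, -0.0, -12.8]
force: [0.1, 0.8, -1.9]
gripper_width: 15.6
```

```bash
python3 - <<'E'
from workcell import env
import cv2,numpy as np
from h import *
a=[]
for n,(x0,y0) in (("scene",(305,150)),("top",(160,150))):
    d=env.grab_frame(n); np.savez(f"{n}2.npz",**d); a.append(cv2.resize(d["frame"][y0:y0+85,x0:x0+65],None,fx=6,fy=6,interpolation=cv2.INTER_CUBIC))
cv2.imwrite("pics/c3.png",np.hstack(a))
s=env.state(); print(s['ee_pos'],s['force'],s['torque'])
E
```

```text
[582.81106256 205.05892216 368.94313972] [-0.21423698  1.64693564 -2.7175808 ] [-0.09647478  0.04518506  0.01438124]
```

View pics/c3.png

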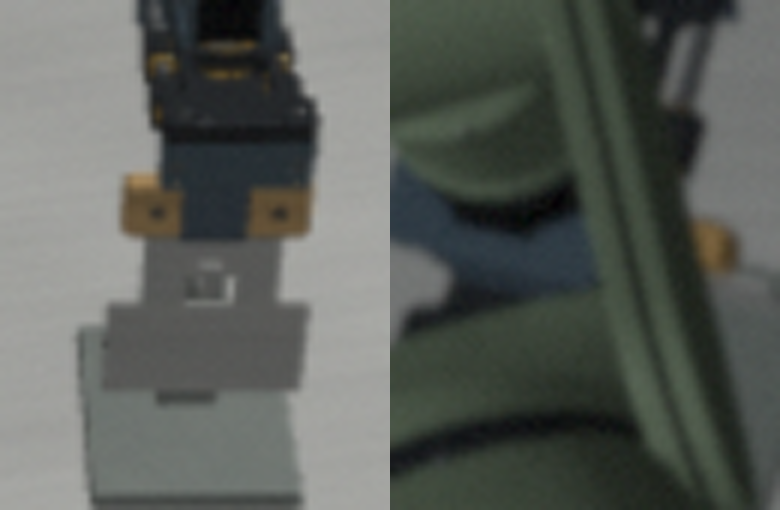

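Call:
{"api": "carry_out", "payload": {
  "increments": [
    [[0,0,0],[0.5,0,0],1],
    [[0,0,0],[1,0,0],1],
    [[0,0,0],[1,0,0],1],
    [[0,0,0],[1,0,0],1]
  ]
}}

```text
time_s: 7.63
ee_pos: [583.8, 204.8, 368.9]
ee_rot: [-90.0, 0.0, -12.8]
force: [-0.3, -1.1, -3.1]
gripper_width: 15.8
```

Call:
{"api": "carry_out", "payload": {
  "increments": [
    [[0,0,0],[0.4,0,0],1],
    [[0,0,0],[0.4,0,0],1],
    [[0,0,0],[0.4,0,0],1]
  ]
}}

```text
time_s: 7.88
ee_pos: [584.2, 204.8, 368.9]
ee_rot: [-90.0, 0.0, -12.8]
force: [-0.0, -1.1, -3.0]
gripper_width: 15.8
```

```bash
cat > st.py <<'E'
from workcell import env
from mv import *
s=env.state(); print(round(s['time_s'],2),"hook-frame TCP",where(s['ee_pos']).round(2),"F",HX.inv().apply(s['force']).round(1),"M",HX.inv().apply(s['torque']).round(3),s['gripper_width'].round(1))
E
python3 st.py
```

```text
Traceback (most recent call last):
  File "st.py", line 3, in <module>
    s=env.state(); print(round(s['time_s'],2),"hook-frame TCP",where(s['ee_pos']).round(2),"F",HX.inv().apply(s['force']).round(1),"M",HX.inv().apply(s['torque']).round(3),s['gripper_width'].round(1))
                                                                                                                                                                            ^^^^^^^^^^^^^^^^^^^^^^^^
AttributeError: 'float' object has no attribute 'round'
```

Now l=55.0.

Call:
{"api": "carry_out", "payload": {
  "increments": [
    [[0,0,0],[0.3,0,0],1],
    [[0,0,0],[0.6,0,0],1],
    [[0,0,0],[0.6,0,0],1],
    [[0,0,0],[0.6,0,0],1]
  ]
}}

```text
time_s: 8.22
ee_pos: [584.8, 204.6, 369.0]
ee_rot: [-90.0, 0.0, -12.8]
force: [0.2, -0.5, -1.6]
gripper_width: 15.9
```

```bash
sed -i "s/,s\['gripper_width'\].*/,s['gripper_width'])/" st.py; python3 st.py
```

```text
8.22 hook-frame TCP [ 5.5580e+01 -7.0000e-02  2.2897e+02] F [ 0.3 -0.4 -1.6] M [-0.098  0.043  0.038] 15.8888573059691
```

Call:
{"api": "carry_out", "payload": {
  "increments": [
    [[0,0,0],[0.4,0,0],1],
    [[0,0,0],[0.4,0,0],1],
    [[0,0,0],[0.4,0,0],1],
    [[0,0,0],[0.4,0,0],1]
  ]
}}

```text
time_s: 8.55
ee_pos: [585.2, 204.6, 369.0]
ee_rot: [-90.0, -0.0, -12.8]
force: [0.2, 1.2, -2.6]
gripper_width: 15.9
```

```bash
python3 st.py
```

```text
8.55 hook-frame TCP [ 5.5970e+01 -5.0000e-02  2.2896e+02] F [-0.1  1.2 -2.6] M [-0.071  0.023 -0.026] 15.871729308380978
```

Call:
{"api": "carry_out", "payload": {
  "increments": [
    [[0,0,0],[0.2,0,0],1],
    [[0,0,0],[0.5,0,0],1],
    [[0,0,0],[0.5,0,0],1],
    [[0,0,0],[0.5,0,0],1]
  ]
}}

```text
time_s: 8.88
ee_pos: [585.7, 204.5, 368.9]
ee_rot: [-90.0, 0.0, -12.8]
force: [-0.1, 0.0, -1.8]
gripper_width: 16.2
```

```bash
python3 st.py
```

```text
8.88 hook-frame TCP [ 5.6490e+01 -4.0000e-02  2.2894e+02] F [-0.1  0.  -1.8] M [-0.073  0.036 -0.057] 16.168571718691638
```

Call:
{"api": "carry_out", "payload": {
  "increments": [
    [[0,0,0],[0.4,0,0],1],
    [[0,0,0],[0.4,0,0],1],
    [[0,0,0],[0.4,0,0],1],
    [[0,0,0],[0.4,0,0],1]
  ]
}}

```text
time_s: 9.22
ee_pos: [586.0, 204.3, 368.9]
ee_rot: [-90.0, 0.0, -12.8]
force: [-1.1, -0.6, -2.5]
gripper_width: 15.8
```

```bash
python3 st.py
```

```text
9.22 hook-frame TCP [ 5.6860e+01 -6.0000e-02  2.2893e+02] F [-1.  -0.8 -2.5] M [-0.122  0.049  0.004] 15.761590623158343
```

Call:
{"api": "carry_out", "payload": {
  "increments": [
    [[0,0,0],[0.4,0,0],1],
    [[0,0,0],[0.4,0,0],1],
    [[0,0,0],[0.4,0,0],1],
    [[0,0,0],[0.4,0,0],1]
  ]
}}

```text
time_s: 9.55
ee_pos: [586.4, 204.3, 368.9]
ee_rot: [-90.0, -0.0, -12.8]
force: [-0.5, 0.2, -3.1]
gripper_width: 16.1
```

```bash
python3 st.py
```

```text
9.55 hook-frame TCP [ 5.7270e+01 -4.0000e-02  2.2894e+02] F [-0.6  0.1 -3.1] M [-0.107  0.061 -0.062] 16.07617936911979
```

Call:
{"api": "carry_out", "payload": {
  "increments": [
    [[0,0,0],[0.4,0,0],1],
    [[0,0,0],[0.4,0,0],1],
    [[0,0,0],[0.4,0,0],1],
    [[0,0,0],[0.4,0,0],1]
  ]
}}

```text
time_s: 9.88
ee_pos: [586.7, 204.2, 368.9]
ee_rot: [-90.0, 0.0, -12.8]
force: [-1.3, -1.1, -3.0]
gripper_width: 16.0
```

```bash
python3 st.py
```

```text
9.88 hook-frame TCP [ 5.7550e+01 -3.0000e-02  2.2891e+02] F [-1.  -1.3 -3. ] M [-0.106  0.215 -0.037] 16.027569910814194
```

Call:
{"api": "carry_out", "payload": {
  "increments": [
    [[0,0,0],[0.3,0,0],1],
    [[0,0,0],[0.3,0,0],1],
    [[0,0,0],[0.3,0,0],1],
    [[0,0,0],[0.3,0,0],1]
  ]
}}

```text
time_s: 10.22
ee_pos: [586.9, 204.1, 368.9]
ee_rot: [-90.0, 0.0, -12.8]
force: [-0.8, 0.2, -2.3]
gripper_width: 15.6
```

```bash
python3 st.py
```

```text
10.22 hook-frame TCP [ 5.7760e+01 -6.0000e-02  2.2887e+02] F [-0.8  0.  -2.3] M [-0.106  0.522 -0.029] 15.606637214675692
```

```bash
cat >> mv.py <<'E'
def path(E,pts,last=1):
    "rows for window-centre waypoints (a,c,lean), elbow at E"
    p0,R0=cmd(); out=[]
    for a,c,th in pts:
        R=orient(YAW,th); p=ROOT+HX.apply([E+a,0,c])-R.apply([0,L,0])
        out.append([(R0.inv()*R).as_rotvec().round(3).tolist(),R0.inv().apply(p-p0).round(1).tolist(),last])
    print(str(out).replace("-0.0,","0,").replace("0.0,","0,"))
    w,s,_=out[-1]; np.savez("cmd.npz",p=p0+R0.apply(s),q=(R0*Ro.from_rotvec(w)).as_quat())
E
python3 - <<'E'
import mv,io,contextlib
from mv import *
win(58.0,-3.4)  # where the command stands
E=59.0
path(E,[(-4,-3.2,0),(-6,-3,0),(-8,-3,0)])
path(E,[(-8,-3,t) for t in(1,3,5,7,9,11,13,15,17,19)])
path(E,[(-8,-3,t) for t in(21,23,25,27,29,31,33,35,37,39)])
E
```

```text
[[-0.0, 0.0, 0.0], [8.0, 0.0, 0.0]]
[[[0, 0, 0.0], [-3.0, -0.2, 0.0], 1], [[0, 0, 0.0], [-5.0, -0.4, 0.0], 1], [[0, 0, 0.0], [-7.0, -0.4, 0.0], 1]]
[[[0, 0, -0.017], [-4.0, 0, 0.0], 1], [[0, 0, -0.052], [-12.1, 0.3, 0.0], 1], [[0, 0, -0.087], [-20.2, 0.9, 0.0], 1], [[0, 0, -0.122], [-28.3, 1.7, 0.0], 1], [[0, 0, -0.157], [-36.3, 2.9, 0.0], 1], [[0, 0, -0.192], [-44.3, 4.3, 0.0], 1], [[0, 0, -0.227], [-52.2, 6.0, 0.0], 1], [[0, 0, -0.262], [-60.1, 7.9, 0.0], 1], [[0, 0, -0.297], [-67.9, 10.2, 0.0], 1], [[0, 0, -0.332], [-75.6, 12.7, 0.0], 1]]
[[[0, 0, -0.035], [-8.1, 0.1, 0.0], 1], [[0, 0, -0.069], [-16.2, 0.5, 0.0], 1], [[0, 0, -0.104], [-24.3, 1.2, 0.0], 1], [[0, 0, -0.139], [-32.4, 2.2, 0.0], 1], [[0, 0, -0.174], [-40.4, 3.5, 0.0], 1], [[0, 0, -0.209], [-48.3, 5.0, 0.0], 1], [[0, 0, -0.244], [-56.2, 6.8, 0.0], 1], [[0, 0, -0.279], [-64.1, 8.9, 0.0], 1], [[0, 0, -0.314], [-71.8, 11.3, 0.0], 1], [[0, 0, -0.349], [-79.5, 13.9, 0.0], 1]]
```

Call:
{"api": "carry_out", "payload": {
  "increments": [
    [[0,0,0],[-3,-0.2,0],1],
    [[0,0,0],[-5,-0.4,0],1],
    [[0,0,0],[-7,-0.4,0],1],
    [[0,0,0],[-7,-0.4,0],1],
    [[0,0,0],[-7,-0.4,0],1]
  ]
}}

```text
time_s: 10.63
ee_pos: [580.3, 205.7, 369.5]
ee_rot: [-90.0, -0.0, -12.8]
force: [-0.8, 1.1, -1.9]
gripper_width: 15.9
```

Call:
{"api": "carry_out", "payload": {
  "increments": [
    [[0,0,-0.017],[-4.0,0,0],1],
    [[0,0,-0.052],[-12.1,0.3,0],1],
    [[0,0,-0.087],[-20.2,0.9,0],1],
    [[0,0,-0.122],[-28.3,1.7,0],1],
    [[0,0,-0.157],[-36.3,2.9,0],1],
    [[0,0,-0.192],[-44.3,4.3,0],1],
    [[0,0,-0.227],[-52.2,6.0,0],1],
    [[0,0,-0.262],[-60.1,7.9,0],1],
    [[0,0,-0.297],[-67.9,10.2,0],1],
    [[0,0,-0.332],[-75.6,12.7,0],1]
  ]
}}

```text
time_s: 11.47
ee_pos: [505.8, 222.4, 356.7]
ee_rot: [-90.0, -19.1, -12.8]
force: [0.7, -0.9, -3.2]
gripper_width: 15.8
```

```bash
cat >> st.py <<'E'
R=Ro.from_euler('xyz',s['ee_rot'],degrees=True); y=HX.inv().apply(R.apply([0,1,0])); print("lean",np.degrees(np.arctan2(y[0],-y[2])).round(2),"window a,lat,c",(where(s['ee_pos']+R.apply([0,L,0]))-[59,0,0]).round(2))
E
python3 st.py
```

```text
11.47 hook-frame TCP [-2.5400e+01 -1.9000e-01  2.1669e+02] F [ 0.9 -0.7 -3.2] M [-0.093  0.446 -0.017] 15.826343079769059
lean 19.13 window a,lat,c [-8.23 -0.01 -2.88]
```

Call:
{"api": "carry_out", "payload": {
  "increments": [
    [[0,0,-0.035],[-8.1,0.1,0],1],
    [[0,0,-0.069],[-16.2,0.5,0],1],
    [[0,0,-0.104],[-24.3,1.2,0],1],
    [[0,0,-0.139],[-32.4,2.2,0],1],
    [[0,0,-0.174],[-40.4,3.5,0],1],
    [[0,0,-0.209],[-48.3,5.0,0],1],
    [[0,0,-0.244],[-56.2,6.8,0],1],
    [[0,0,-0.279],[-64.1,8.9,0],1],
    [[0,0,-0.314],[-71.8,11.3,0],1],
    [[0,0,-0.349],[-79.5,13.9,0],1]
  ]
}}

```text
time_s: 12.3
ee_pos: [436.9, 238.1, 317.6]
ee_rot: [-89.9, -39.1, -12.8]
force: [0.8, -1.4, -2.0]
gripper_width: 15.3
```

Call:
{"api": "carry_out", "payload": {
  "increments": [
    [[0,0,0],[0,0,0],1],
    [[0,0,0],[0,0,0],1],
    [[0,0,0],[0,0,0],1]
  ]
}}

```text
time_s: 12.55
ee_pos: [437.9, 238.2, 318.1]
ee_rot: [-89.9, -39.0, -12.8]
force: [0.2, 0.4, -1.4]
gripper_width: 16.0
```

```bash
python3 st.py; python3 - <<'E'
from mv import *
E=59.0
path(E,[(-6.9,-3,39),(-5.6,-3,39),(-4.2,-3,39),(-2.8,-2.9,39),(-1.8,-2.6,39),(-.8,-2.2,39),(0,-1.6,39),(.8,-1,39),(1.3,0,39),(1.7,1.1,39)])
path(E,[(2,2.4,39),(2.2,3.7,39),(2.6,4.8,39),(2.9,5.9,39),(2.9,7,39),(2.9,8.,39),(2.9,9.1,39),(3,10.1,39),(3.1,11,39),(3.2,11.9,39)])
path(E,[(3.7,12.8,39),(4.3,13.8,39),(4.9,14.6,39),(5.5,15.4,39),(6.1,16.4,39),(6.6,17.3,39),(7.2,18.2,39),(7.7,19.1,39),(8.8,20.9,39),(10.2,22.4,39)])
path(E,[(12,24.2,39),(14,26,39),(17,28,39),(20,30,39),(25,34,39),(30,38,39),(40,46,39),(50,54,39),(65,64,39),(80,70,39)])
E
```

```text
12.55 hook-frame TCP [-9.5070e+01  9.0000e-02  1.7807e+02] F [ 0.1  0.4 -1.4] M [-0.122  0.736 -0.026] 15.974641977608616
lean 39.01 window a,lat,c [-7.79  0.38 -2.52]
[[[0, 0, 0.0], [0.8, 0.7, 0.0], 1], [[0, 0, 0.0], [1.8, 1.5, 0.0], 1], [[0, 0, 0.0], [2.9, 2.4, 0.0], 1], [[0, 0, 0.0], [4.1, 3.2, 0.0], 1], [[0, 0, 0.0], [5.1, 3.6, 0.0], 1], [[0, 0, 0.0], [6.1, 3.9, 0.0], 1], [[0, 0, 0.0], [7.1, 4.0, 0.0], 1], [[0, 0, 0.0], [8.1, 4.0, 0.0], 1], [[0, 0, 0.0], [9.1, 3.6, 0.0], 1], [[0, 0, 0.0], [10.1, 3.0, 0.0], 1]]
[[[0, 0, 0.0], [1.1, -0.9, 0.0], 1], [[0, 0, 0.0], [2.0, -1.7, 0.0], 1], [[0, 0, 0.0], [3.0, -2.4, 0.0], 1], [[0, 0, 0.0], [4.0, -3.0, 0.0], 1], [[0, 0, 0.0], [4.6, -3.9, 0.0], 1], [[0, 0, 0.0], [5.3, -4.6, 0.0], 1], [[0, 0, 0.0], [6.0, -5.5, 0.0], 1], [[0, 0, 0.0], [6.7, -6.2, 0.0], 1], [[0, 0, 0.0], [7.3, -6.9, 0.0], 1], [[0, 0, 0.0], [8.0, -7.5, 0.0], 1]]
[[[0, 0, 0.0], [0.9, -0.4, 0.0], 1], [[0, 0, 0.0], [2.0, -0.8, 0.0], 1], [[0, 0, 0.0], [3.0, -1.0, 0.0], 1], [[0, 0, 0.0], [4.0, -1.3, 0.0], 1], [[0, 0, 0.0], [5.0, -1.7, 0.0], 1], [[0, 0, 0.0], [6.0, -2.0, 0.0], 1], [[0, 0, 0.0], [7.0, -2.4, 0.0], 1], [[0, 0, 0.0], [8.0, -2.8, 0.0], 1], [[0, 0, 0.0], [10, -3.5, 0.0], 1], [[0, 0, 0.0], [12.0, -3.7, 0.0], 1]]
[[[0, 0, 0.0], [2.5, -0.3, 0.0], 1], [[0, 0, 0.0], [5.2, -0.4, 0.0], 1], [[0, 0, 0.0], [8.8, -0.1, 0.0], 1], [[0, 0, 0.0], [12.4, 0.2, 0.0], 1], [[0, 0, 0.0], [18.8, 0.3, 0.0], 1], [[0, 0, 0.0], [25.2, 0.3, 0.0], 1], [[0, 0, 0.0], [38.0, 0.4, 0.0], 1], [[0, 0, 0.0], [50.8, 0.5, 0.0], 1], [[0, 0, 0.0], [68.8, 2.1, 0.0], 1], [[0, 0, 0.0], [84.2, 6.9, 0.0], 1]]
```

Call:
{"api": "carry_out", "payload": {
  "increments": [
    [[0,0,0],[0.8,0.7,0],1],
    [[0,0,0],[1.8,1.5,0],1],
    [[0,0,0],[2.9,2.4,0],1],
    [[0,0,0],[4.1,3.2,0],1],
    [[0,0,0],[5.1,3.6,0],1],
    [[0,0,0],[6.1,3.9,0],1],
    [[0,0,0],[7.1,4.0,0],1],
    [[0,0,0],[8.1,4.0,0],1],
    [[0,0,0],[9.1,3.6,0],1],
    [[0,0,0],[10.1,3.0,0],1]
  ]
}}

```text
time_s: 13.38
ee_pos: [447.2, 235.8, 321.7]
ee_rot: [-90.0, -39.0, -12.8]
force: [1.5, 0.0, -2.0]
gripper_width: 15.7
```

Call:
{"api": "carry_out", "payload": {
  "increments": [
    [[0,0,0],[0,0,0],1],
    [[0,0,0],[0,0,0],1],
    [[0,0,0],[0,0,0],1]
  ]
}}

```text
time_s: 13.63
ee_pos: [447.1, 235.9, 321.6]
ee_rot: [-90.0, -39.0, -12.8]
force: [1.3, -0.0, -2.8]
gripper_width: 15.5
```

```bash
python3 st.py
```

```text
13.63 hook-frame TCP [-8.5590e+01 -1.1000e-01  1.8162e+02] F [ 1.3  0.3 -2.8] M [-0.145  0.773 -0.018] 15.516025857057155
lean 39.02 window a,lat,c [ 1.71 -0.03  1.05]
```

Call:
{"api": "carry_out", "payload": {
  "increments": [
    [[0,0,0],[1.1,-0.9,0],1],
    [[0,0,0],[2.0,-1.7,0],1],
    [[0,0,0],[3.0,-2.4,0],1],
    [[0,0,0],[4.0,-3.0,0],1],
    [[0,0,0],[4.6,-3.9,0],1],
    [[0,0,0],[5.3,-4.6,0],1],
    [[0,0,0],[5.3,-4.6,0],1],
    [[0,0,0],[5.3,-4.6,0],1]
  ]
}}

```text
time_s: 14.3
ee_pos: [448.4, 235.6, 328.6]
ee_rot: [-90.0, -39.0, -12.8]
force: [0.5, -0.5, -2.9]
gripper_width: 15.9
```

```bash
python3 st.py
```

```text
14.3 hook-frame TCP [-8.4310e+01 -1.2000e-01  1.8859e+02] F [ 0.6 -0.4 -2.9] M [-0.114  0.772  0.035] 15.910206806066588
lean 39.02 window a,lat,c [ 3.01 -0.04  8.03]
```

Call:
{"api": "carry_out", "payload": {
  "increments": [
    [[0,0,0],[0.7,-0.9,0],1],
    [[0,0,0],[1.4,-1.6,0],1],
    [[0,0,0],[2.0,-2.3,0],1],
    [[0,0,0],[2.7,-2.9,0],1],
    [[0,0,0],[2.7,-2.9,0],1],
    [[0,0,0],[2.7,-2.9,0],1]
  ]
}}

```text
time_s: 14.8
ee_pos: [448.7, 235.5, 332.6]
ee_rot: [-90.0, -39.0, -12.8]
force: [-0.7, 0.2, -1.9]
gripper_width: 16.1
```

```bash
python3 st.py
```

```text
14.8 hook-frame TCP [-8.4000e+01 -9.0000e-02  1.9259e+02] F [-0.7  0.  -1.9] M [-0.098  0.825  0.005] 16.11310554791735
lean 39.03 window a,lat,c [3.340e+00 1.000e-02 1.205e+01]
```

Call:
{"api": "carry_out", "payload": {
  "increments": [
    [[0,0,0],[0.9,-0.4,0],1],
    [[0,0,0],[2.0,-0.8,0],1],
    [[0,0,0],[3.0,-1.0,0],1],
    [[0,0,0],[4.0,-1.3,0],1],
    [[0,0,0],[4.0,-1.3,0],1],
    [[0,0,0],[4.0,-1.3,0],1]
  ]
}}

```text
time_s: 15.3
ee_pos: [450.9, 235.0, 336.1]
ee_rot: [-90.0, -39.0, -12.8]
force: [0.4, 0.9, -2.5]
gripper_width: 15.9
```

```bash
python3 st.py
```

```text
15.3 hook-frame TCP [-8.1680e+01 -1.1000e-01  1.9609e+02] F [ 0.2  1.  -2.5] M [-0.128  0.707  0.016] 15.905282126355669
lean 39.02 window a,lat,c [ 5.66 -0.04 15.54]
```

Call:
{"api": "carry_out", "payload": {
  "increments": [
    [[0,0,0],[1,-0.4,0],1],
    [[0,0,0],[2,-0.7,0],1],
    [[0,0,0],[3,-1.1,0],1],
    [[0,0,0],[4,-1.5,0],1],
    [[0,0,0],[6,-2.2,0],1],
    [[0,0,0],[8,-2.4,0],1],
    [[0,0,0],[8,-2.4,0],1],
    [[0,0,0],[8,-2.4,0],1]
  ]
}}

```text
time_s: 15.97
ee_pos: [455.6, 234.0, 343.1]
ee_rot: [-90.0, -39.0, -12.8]
force: [-0.6, 0.4, -2.7]
gripper_width: 16.1
```

```bash
python3 st.py
```

```text
15.97 hook-frame TCP [-7.6940e+01 -8.0000e-02  2.0308e+02] F [-0.7  0.3 -2.7] M [-0.082  0.713  0.006] 16.09278068015866
lean 39.03 window a,lat,c [1.042e+01 2.000e-02 2.256e+01]
```

Call:
{"api": "carry_out", "payload": {
  "increments": [
    [[0,0,0],[2.5,-0.3,0],1],
    [[0,0,0],[5.2,-0.4,0],1],
    [[0,0,0],[8.8,-0.1,0],1],
    [[0,0,0],[12.4,0.2,0],1],
    [[0,0,0],[18.8,0.3,0],1],
    [[0,0,0],[25.2,0.3,0],1],
    [[0,0,0],[38,0.4,0],1],
    [[0,0,0],[50.8,0.5,0],1],
    [[0,0,0],[68.8,2.1,0],1],
    [[0,0,0],[84.2,6.9,0],1]
  ]
}}

```text
time_s: 16.8
ee_pos: [524.5, 218.3, 392.1]
ee_rot: [-89.9, -39.1, -12.8]
force: [-0.0, 0.3, -2.4]
gripper_width: 16.0
```

```bash
python3 st.py;  python3 - <<'E'
from mv import *
row([600,150,460],orient(-12.8)); row([441.3,-195.3,460],orient(13.0))
E
```

```text
16.8 hook-frame TCP [-6.290e+00 -5.000e-02  2.521e+02] F [-0.1  0.3 -2.4] M [-0.153  0.737  0.03 ] 16.007511819101648
lean 39.1 window a,lat,c [81.29  0.25 71.76]
[[-0.0, 0.0, 0.681], [113.4, 2.6, -50.0]]
[[0.0, -0.45, 0.0], [-78.3, -0.0, -371.8]]
```

```bash
rm cmd.npz; python3 - <<'E'
from mv import *
R=orient(YAW,39); p=ROOT+HX.apply([139,0,70])-R.apply([0,L,0]); np.savez("cmd.npz",p=p,q=R.as_quat()); print(p)
row([660,130,480],orient(-12.8)); row([441.3,-195.3,460],orient(13.0))
E
```

```text
[523.52620917 218.60712585 390.60872144]
[[0.0, 0.0, 0.681], [174.9, 26.6, -56.2]]
[[-0.0, -0.45, -0.0], [-141.1, 20.1, -365.6]]
```

Call:
{"api": "carry_out", "payload": {
  "increments": [
    [[0,0,0.03],[44,6.7,-14],1],
    [[0,0,0.1],[87,13.3,-28],1],
    [[0,0,0.2],[120,18,-38],1],
    [[0,0,0.32],[150,23,-48],1],
    [[0,0,0.44],[174.9,26.6,-56.2],1],
    [[0,0,0.56],[174.9,26.6,-56.2],1],
    [[0,0,0.681],[174.9,26.6,-56.2],1],
    [[0,0,0.681],[174.9,26.6,-56.2],1],
    [[0,0,0.681],[174.9,26.6,-56.2],1],
    [[0,0,0.681],[174.9,26.6,-56.2],1]
  ]
}}

```text
time_s: 17.63
ee_pos: [660.0, 129.9, 479.9]
ee_rot: [-90.0, -0.2, -12.8]
force: [0.1, 0.0, -3.2]
gripper_width: 15.9
```

Call:
{"api": "carry_out", "payload": {
  "increments": [
    [[0,-0.04,0],[-14,2,-36],1],
    [[0,-0.09,0],[-28,4,-73],1],
    [[0,-0.14,0],[-42,6,-110],1],
    [[0,-0.19,0],[-56,8,-146],1],
    [[0,-0.24,0],[-70,10,-183],1],
    [[0,-0.29,0],[-84,12,-220],1],
    [[0,-0.34,0],[-99,14,-256],1],
    [[0,-0.39,0],[-113,16,-293],1],
    [[0,-0.43,0],[-127,18,-330],1],
    [[0,-0.45,0],[-141.1,20.1,-365.6],1]
  ]
}}

```text
time_s: 18.47
ee_pos: [439.4, -195.9, 460.5]
ee_rot: [-90.2, -0.1, 13.2]
force: [0.7, -0.3, -3.3]
gripper_width: 16.0
```

Call:
{"api": "carry_out", "payload": {
  "increments": [
    [[0,0,0],[0,0,0],1],
    [[0,0,0],[0,0,0],1],
    [[0,0,0],[0,0,0],1],
    [[0,0,0],[0,0,0],1],
    [[0,0,0],[0,0,0],1]
  ]
}}

```text
time_s: 18.88
ee_pos: [442.0, -194.2, 460.0]
ee_rot: [-90.0, -0.0, 13.1]
force: [-0.4, -0.6, -1.1]
gripper_width: 15.6
```

```bash
python3 - <<'E'
from workcell import env
import cv2,numpy as np
from h import *
s=env.state(); print(s['ee_pos'],s['ee_rot'],s['force'],s['gripper_width'])
d=env.grab_frame("scene"); np.savez("scene3.npz",**d)
cv2.imwrite("pics/c4.png",cv2.resize(d["frame"][90:250,140:360],None,fx=3.6,fy=3.6,interpolation=cv2.INTER_CUBIC))
E
```

```text
[ 442.03970598 -194.22776385  460.00064487] [-9.00252673e+01 -4.66450086e-02  1.31373265e+01] [-0.44794091 -0.63602214 -1.06649395] 15.62607765996623
```

View pics/c4.png

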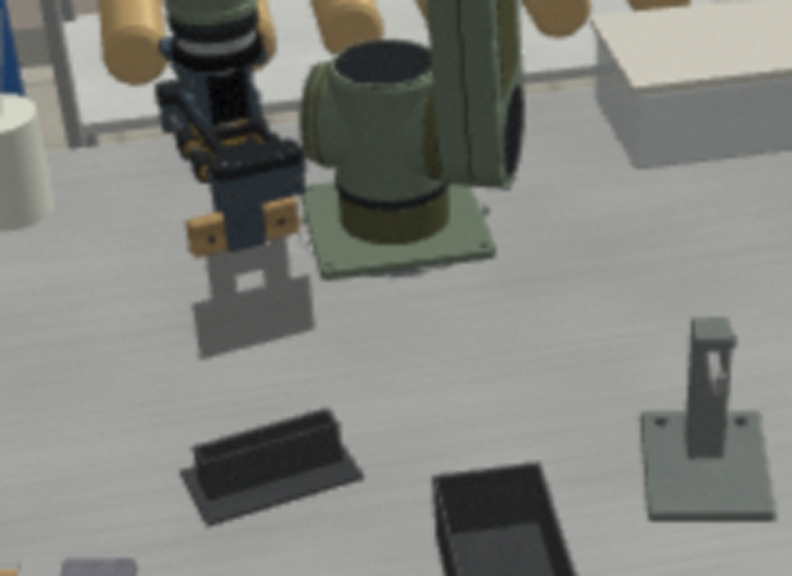

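Call:
{"api": "carry_out", "payload": {
  "increments": [
    [[0,0,0],[0,14,0],1],
    [[0,0,0],[0,28,0],1],
    [[0,0,0],[0,42,0],1],
    [[0,0,0],[0,56,0],1],
    [[0,0,0],[0,70,0],1],
    [[0,0,0],[0,80,0],1],
    [[0,0,0],[0,88,0],1],
    [[0,0,0],[0,94,0],1],
    [[0,0,0],[0,97,0],1],
    [[0,0,0],[0,100,0],1]
  ]
}}

```text
time_s: 19.77
ee_pos: [441.7, -195.3, 359.9]
ee_rot: [-90.0, -0.0, 13.0]
force: [-0.4, -1.1, -2.8]
gripper_width: 15.6
```

Call:
{"api": "carry_out", "payload": {
  "increments": [
    [[0,0,0],[0,4,0],1],
    [[0,0,0],[0,9,0],1],
    [[0,0,0],[0,14,0],1],
    [[0,0,0],[0,19,0],1],
    [[0,0,0],[0,24,0],1],
    [[0,0,0],[0,29,0],1],
    [[0,0,0],[0,34,0],1],
    [[0,0,0],[0,38,0],1],
    [[0,0,0],[0,40,0],1],
    [[0,0,0],[0,40,0],1]
  ]
}}

```text
time_s: 20.6
ee_pos: [441.4, -195.3, 319.3]
ee_rot: [-90.0, 0.0, 13.0]
force: [1.4, -0.7, -2.9]
gripper_width: 16.1
```

```bash
python3 - <<'E'
from workcell import env
s=env.state(); print(s['ee_pos'],s['ee_rot'],s['force'],s['torque'],s['gripper_width'])
E
```

```text
[ 441.36634033 -195.31607457  319.29434087] [-8.99558023e+01  4.62107560e-02  1.30053968e+01] [ 1.37373063 -0.73101153 -2.93901714] [-0.10941581  0.03789757  0.02435307] 16.091755323471432
```

Edge should be about 17 mm up, inside the trough. Lower gently to the floor.

Call:
{"api": "carry_out", "payload": {
  "increments": [
    [[0,0,0],[0,1,0],1],
    [[0,0,0],[0,2,0],1],
    [[0,0,0],[0,3,0],1],
    [[0,0,0],[0,4,0],1],
    [[0,0,0],[0,5,0],1],
    [[0,0,0],[0,6,0],1],
    [[0,0,0],[0,6.7,0],1],
    [[0,0,0],[0,6.7,0],1],
    [[0,0,0],[0,6.7,0],1]
  ]
}}

```text
time_s: 21.35
ee_pos: [441.5, -195.3, 313.1]
ee_rot: [-90.0, 0.0, 13.0]
force: [0.2, 0.2, -2.9]
gripper_width: 15.9
```

Call:
{"api": "carry_out", "payload": {
  "increments": [
    [[0,0,0],[0,0.6,0],1],
    [[0,0,0],[0,1,0],1],
    [[0,0,0],[0,1,0],1],
    [[0,0,0],[0,1,0],1]
  ]
}}

```text
time_s: 21.68
ee_pos: [441.5, -195.4, 312.3]
ee_rot: [-90.0, -0.0, 13.0]
force: [0.8, 0.4, -1.3]
gripper_width: 15.7
```

Call:
{"api": "carry_out", "payload": {
  "increments": [
    [[0,0,0],[0,0.4,0],1],
    [[0,0,0],[0,0.6,0],1],
    [[0,0,0],[0,0.6,0],1],
    [[0,0,0],[0,0.6,0],1]
  ]
}}

```text
time_s: 22.02
ee_pos: [441.5, -195.4, 312.2]
ee_rot: [-90.0, -0.0, 13.0]
force: [-0.7, 0.2, 6.3]
gripper_width: 15.2
```

Call:
{"api": "carry_out", "payload": {
  "increments": [
    [[0,0,0],[0,0.3,0],1],
    [[0,0,0],[0,0.3,0],1],
    [[0,0,0],[0,0.3,0],1]
  ]
}}

```text
time_s: 22.27
ee_pos: [441.5, -195.5, 312.1]
ee_rot: [-90.0, -0.0, 13.0]
force: [-2.5, -0.1, 7.2]
gripper_width: 16.0
```

Call:
{"api": "carry_out", "payload": {
  "increments": [
    [[0,0,0],[0,-1,0],1],
    [[0,0,0],[0,-2,0],1],
    [[0,0,0.02],[7,-2,0],1],
    [[0,0,0.04],[14,-1.8,0],1],
    [[0,0,0.06],[20,-1.5,0],1],
    [[0,0,0.087],[29.3,-0.9,0],1],
    [[0,0,0.087],[29.3,-0.9,0],1],
    [[0,0,0.087],[29.3,-0.9,0],1],
    [[0,0,0.087],[29.3,-0.9,0],1]
  ]
}}

```text
time_s: 23.02
ee_pos: [470.0, -188.6, 311.8]
ee_rot: [-90.0, 5.0, 13.0]
force: [-0.2, -0.5, -2.1]
gripper_width: 16.1
```

```bash
cat > s2.py <<'E'
from workcell import env
from mv import *
s=env.state(); H=Ro.from_euler('z',13,degrees=True); R=Ro.from_euler('xyz',s['ee_rot'],degrees=True)
print(s['time_s'],"edge in trough",H.inv().apply(s['ee_pos']+R.apply([0,301.9,0])-[441.3,-195.3,0]).round(2),"F",H.inv().apply(s['force']).round(1),"M",H.inv().apply(s['torque']).round(2),s['ee_rot'].round(1),s['gripper_width'])
E
python3 s2.py
```

```text
23.0167 edge in trough [ 3.07  0.21 11.08] F [-0.3 -0.5 -2.1] M [-0.08 -0.03  0.02] [-90.   5.  13.] 16.091919092235266
```

Call:
{"api": "carry_out", "payload": {
  "increments": [
    [[0,0,0],[0.5,0,0],1],
    [[0,0,0],[1,-0.1,0],1],
    [[0,0,0],[1.5,-0.1,0],1],
    [[0,0,0],[1.5,-0.1,0],1],
    [[0,0,0],[1.5,-0.1,0],1]
  ]
}}

```text
time_s: 23.43
ee_pos: [471.3, -188.5, 312.2]
ee_rot: [-90.0, 5.0, 13.0]
force: [0.0, 0.4, -1.3]
gripper_width: 15.9
```

```bash
python3 s2.py
```

```text
23.4333 edge in trough [ 4.61 -0.12 11.49] F [ 0.1  0.4 -1.3] M [-0.09 -0.08  0.01] [-90.   5.  13.] 15.902139256391726
```

Call:
{"api": "carry_out", "payload": {
  "increments": [
    [[0,0,0],[0.4,0,0],1],
    [[0,0,0],[0.8,-0.1,0],1],
    [[0,0,0],[0.8,-0.1,0],1],
    [[0,0,0],[0.8,-0.1,0],1]
  ]
}}

```text
time_s: 23.77
ee_pos: [472.3, -188.3, 312.2]
ee_rot: [-90.0, 5.0, 13.0]
force: [-0.4, 1.4, -1.6]
gripper_width: 16.0
```

```bash
python3 s2.py
```

```text
23.7667 edge in trough [ 5.53 -0.1  11.41] F [-0.1  1.5 -1.6] M [-0.05 -0.06  0.01] [-90.   5.  13.] 16.003172963469318
```

Call:
{"api": "carry_out", "payload": {
  "increments": [
    [[0,0,0],[0.5,0,0],1],
    [[0,0,0],[0.5,0,0],1],
    [[0,0,0],[0.5,0,0],1]
  ]
}}

```text
time_s: 24.02
ee_pos: [472.7, -188.1, 312.1]
ee_rot: [-90.0, 5.0, 13.0]
force: [-0.1, 0.4, -2.0]
gripper_width: 15.7
```

```bash
python3 s2.py
```

```text
24.0167 edge in trough [ 6.03 -0.03 11.35] F [-0.   0.4 -2. ] M [-0.08  0.01  0.01] [-90.   5.  13.] 15.672050709697057
```

Call:
{"api": "carry_out", "payload": {
  "increments": [
    [[0,0,0],[0.5,0,0],1],
    [[0,0,0],[0.5,0,0],1],
    [[0,0,0],[0.5,0,0],1]
  ]
}}

```text
time_s: 24.27
ee_pos: [473.1, -188.0, 312.0]
ee_rot: [-90.0, 5.0, 13.0]
force: [-1.3, -0.7, -0.7]
gripper_width: 15.6
```

```bash
python3 s2.py
```

```text
24.2667 edge in trough [ 6.11e+00 -1.00e-02  1.13e+01] F [-1.5 -0.4 -0.7] M [-0.07  0.29  0.08] [-90.   5.  13.] 15.600055495075763
```

Call:
{"api": "carry_out", "payload": {
  "increments": [
    [[0,0,0],[0,0.4,0],1],
    [[0,0,0],[0,0.8,0],1],
    [[0,0,0],[0,1.2,0],1],
    [[0,0,0],[0,1.2,0],1],
    [[0,0,0],[0,1.2,0],1]
  ]
}}

```text
time_s: 24.68
ee_pos: [473.0, -188.1, 311.1]
ee_rot: [-90.0, 5.0, 13.0]
force: [-2.8, -0.4, 1.2]
gripper_width: 16.2
```

```bash
python3 s2.py
```

```text
24.6833 edge in trough [ 6.12 -0.06 10.34] F [-2.8  0.2  1.2] M [0.03 0.64 0.05] [-90.   5.  13.] 16.233230943758496
```

Call:
{"api": "carry_out", "payload": {
  "increments": [
    [[0,0,0],[0,0,0],0.8],
    [[0,0,0],[0,0,0],0.75],
    [[0,0,0],[0,0,0],0.7],
    [[0,0,0],[0,0,0],0.65],
    [[0,0,0],[0,0,0],0.55],
    [[0,0,0],[0,0,0],0.45],
    [[0,0,0],[0,0,0],0.4],
    [[0,0,0],[0,0,0],0.4],
    [[0,0,0],[0,0,0],0.4]
  ]
}}

```text
time_s: 25.43
ee_pos: [473.1, -188.0, 310.9]
ee_rot: [-90.0, 5.0, 13.0]
force: [-0.4, 0.3, -0.6]
gripper_width: 54.6
```

```bash
python3 s2.py; python3 - <<'E'
from workcell import env
import cv2,numpy as np
d=env.grab_frame("scene"); np.savez("scene4.npz",**d)
cv2.imwrite("pics/c5.png",cv2.resize(d["frame"][110:250,150:290],None,fx=4.2,fy=4.2,interpolation=cv2.INTER_CUBIC))
E
```

```text
25.4333 edge in trough [ 6.43 -0.07 10.12] F [-0.3  0.4 -0.6] M [-0.06 -0.03  0.01] [-90.   5.  13.] 54.5678351278058
```

View pics/c5.png

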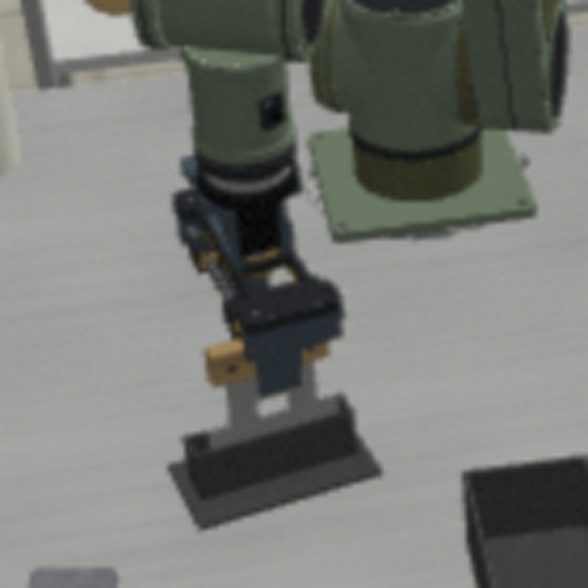

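Call:
{"api": "carry_out", "payload": {
  "increments": [
    [[0,0,0],[0,-3,0],0.4],
    [[0,0,0],[0,-8,0],0.4],
    [[0,0,0],[0,-15,0],0.4],
    [[0,0,0],[0,-25,0],0.4],
    [[0,0,0],[0,-40,0],0.4],
    [[0,0,0],[0,-60,0],0.4],
    [[0,0,0],[0,-85,0],0.4],
    [[0,0,0],[0,-110,0],0.4],
    [[0,0,0],[0,-140,0],0.4],
    [[0,0,0],[0,-160,0],0.4]
  ]
}}

```text
time_s: 26.32
ee_pos: [486.7, -184.8, 474.2]
ee_rot: [-90.1, 4.8, 13.0]
force: [0.6, -0.9, 0.3]
gripper_width: 54.7
```

Call:
{"api": "carry_out", "payload": {
  "increments": [
    [[0,0,0],[0,0,0],0.4],
    [[0,0,0],[0,0,0],0.4],
    [[0,0,0],[0,0,0],0.4],
    [[0,0,0],[0,0,0],0.4],
    [[0,0,0],[0,0,0],0.4],
    [[0,0,0],[0,0,0],0.4]
  ]
}}

```text
time_s: 26.82
ee_pos: [486.6, -184.9, 469.3]
ee_rot: [-89.9, 5.1, 13.0]
force: [0.1, 0.4, 0.5]
gripper_width: 54.8
```

```bash
python3 - <<'E'
from workcell import env
from h import *
d=env.grab_frame("scene"); np.savez("scene5.npz",**d); d=load("scene5.npz")
cv2.imwrite("pics/c6.png",cv2.resize(d["frame"][110:290,110:430],None,fx=2.5,fy=2.5,interpolation=cv2.INTER_CUBIC))
P=cloud(d); X,Y,Z=np.moveaxis(P,2,0); hsv=cv2.cvtColor(d["frame"],cv2.COLOR_BGR2HSV)
g=(d["z_map"]>0)&(hsv[...,0]>8)&(hsv[...,0]<25)&(hsv[...,1]>90)&(Z>90)&(Z<190)&(abs(X-450)<70)&(abs(Y+195)<80)
q=P[g]; print(g.sum(),q.min(0).round(1),q.max(0).round(1),q.mean(0).round(1),"expect grip z 117..152 + offset -2")
print(env.state()['force'],env.state()['ee_pos'])
E
```

```text
241 [ 446.9 -235.8  117.9] [ 481.3 -143.9  156. ] [ 465.2 -190.3  139.9] expect grip z 117..152 + offset -2
[ 0.59048725  0.74562287 -0.38709806] [ 486.62492384 -184.96044147  469.52456425]
```

View pics/c6.png

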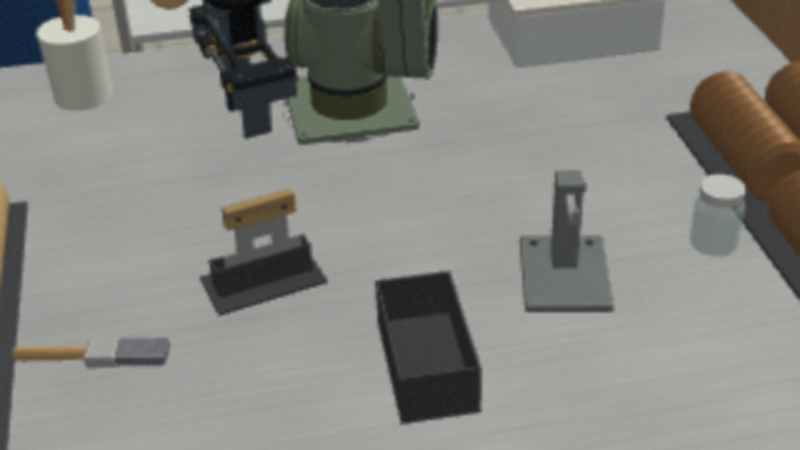

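The scraper stands in the trough (grip near crop px (260,208)), the hook is bare at (572,205), and the gripper is well clear. I'm handing the job in.

```bash
python3 -c "
from workcell import env
env.job_done(); print(env.state()['time_s'])"
```

```text
the job is handed in; nothing more can be done
the job is handed in; nothing more can be done
```

The scraper is off the hook and standing blade-down on the bottom of the trough. The gripper is open and well clear, and I handed the job in at about 27 s.

- **Unhooking:** I gripped the scraper from above, raised it 5 mm and drew it out until it touched the upturned tip. The contact was about 2 N and put the elbow 59 mm from the bar root, which agrees with the camera estimate. I then backed off 7 mm, leaned the plate to 39° and took it over the barb in small checked steps. The force readings there showed only its weight of about 2.5 N plus about 1 N of noise, so I felt no contact at the barb.
- **Placing:** I lowered it until it met the floor, with the blade edge at a computed height of 10.3 mm against the 10 mm floor. I pressed with about 10 N there. I then lifted it slightly, set a 5° lean until it touched the trough wall, lowered it again and let go, so that it would not topple.
- **Last checks:** After the gripper backed off, the picture shows the scraper standing in the trough and the hook bare. The tin, jar and brush look undisturbed, but I compared them only by eye. The grip spans 118–156 mm in height, against 117–152 mm expected if the blade is fully down. The extra 4 mm at the top is within what I'd expect from that camera's depth readings.

No check failed. Forces were read only at the end of each move, so short peaks in between were not seen. I viewed 8 pictures.

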